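Load the neck on the swivel carving stand and hold its index plunger out

ROBOT

A 7-joint arm with a two-finger parallel gripper is mounted at the origin on the work surface. World frame = base frame: x ahead of the robot, y to its left, z up, the work surface at z = 0. Lengths are in m, angles in rad, forces in N, time in s.
With the tool pointing down it reaches from about 0.35 to 0.9 m from the base axis. Payload 8.1 kg.
Tool frame: the origin (TCP) lies at the very end of the fingers, on their centre line; the grasp point (between the pads) lies arm.hold_point_z behind it (arm.hold_point_z is the distance from the TCP to the grasp point, in m); z points along the fingers, y is the line along which they close (so a half turn about z gives the same grasp; the last joint's range is limited). The gripper opens to 92 mm and grips with 3 to 60 N. Pads are 19 mm wide; open, the fingers measure 130 mm over their backs; the gripper's body (75 mm by 190 mm) begins 47 mm behind the grasp point.
Start: joints at [-0.103, 0.434, 0.025, 1.573, -0.012, 1.134, -0.075], TCP at [0.625, -0, 0.227] pointing down, gripper open.
Joint ranges: [-2.62, 2.62], [-0.44, 2.09], [-1.27, 1.32], [0.08, 2.57], [-1.32, 4.46], [0.12, 2], [-2.74, 2.74]. Speed limits (rad/s): [2.22, 2.22, 3.01, 3.01, 3.14, 3.14, 3.14].

INTERFACE

Orientations are given as a rotation vector (axis times angle).
In Python, from cell import arm, vision, job, cut_out gives the robot as it stands. The module is installed in compiled form; this text tells all that it offers.
- The arm moves only by the tool play_rows, never from a script. Its argument "increments" is text: rows parted by semicolons, each of 5 numbers parted by spaces: the shift along the tool's x, y, z in cm, then the turn about the tool's z in degrees, then the opening, from -1 (shut) to 1 (fully open), so that 0 is half open. A call has 1 to 5 rows; each row shifts and turns the commanded pose from where the row before left it, along the tool's axes as they then stand; what a row does not reach is not made up. A row lasts 1/12 s, in which the tool goes at most 41.7 mm and 7.16 degrees, less where a joint would pass 70% of its speed; a pose out of reach is approached as far as the arm can. A call is refused whole if a number of a shift passes 4.17 or a number of a turn 7.16, either way. A call with a gripper value outside its range is refused whole. The fingers move at their own pace and stop on an object; "grip_force" is the grip in N (left out, the last holds). Time passes only in rows, so rows that do not move let the fingers close. It gives the time, the measured TCP pose, the force, the opening and the grip force at its end, in the units of the state.
- arm.observe(): the state, without advancing time (a new reading comes with each control period).
- vision.get_image(name): name is "scene" or "side" or "wrist"; returns a dict with "frame" (384x512x3 uint8, red, green, blue), "z_map" (384x512 float32, m along the optical axis (not along the pixel's ray), 0 where there is no reading), "mtx" (3x3 intrinsics, pixels), "distortion" ([k1, k2, p1, p2, k3] as OpenCV has them; the pictures are not rectified), "cam_to_world" (4x4, takes a point from camera to world coordinates). Camera axes: x right, y up, looking along -z (the intrinsics and any distortion apply to the point x, -y, -z); pixel columns grow to the right and rows downward; lengths in m; the calibration is good to about 2 mm. A picture is of the moment at which its call begins.
- job.sign_off(): hands the job in; it is judged then, once.
Trained networks look in a picture, given as the dict that the camera call returned (one of the last four; its "shot" number tells which), for a name from the list of things; names that differ only in an ending like _2 or _b are one class to them, and where a whole thing is asked for, a point or a joint stands for the part that bears it (a point fixed in the world has none). Each returns a list of dicts, best first, with "confidence" (0 to 1); they miss things now and then, are a little off and sometimes report something else, mostly with a low value. They report only what shows in the picture. A call takes as long as a camera call.
- cut_out(query, picture): "mask" (384x512 bool, what is visible of it) and "point" ([row, column] in pixels, amid what is visible of it).
The state is a dict: "clock": time; "joints": joint angles; "dq": joint speeds; "joint_efforts": joint torques, N m; "position": TCP position; "ee_rot": TCP orientation; "force": force on the tool from outside, world axes, zero at the start; "ft_torque": the same for the moment, N m; "width": opening from 0.0 (shut) to 1.0 (fully open); "gripper_force": force on a finger pad.
Only numpy, scipy, OpenCV 4.12 (cv2) and the standard library are available. Lean on these libraries where they do the work, as an engineer would, in place of code of your own. Each camera call takes 0.05 s, during which the arm holds its last target. There are 200 camera calls.

TASK

Lay the violin neck blank, flat face up, down into both cork-lined saddles of the swivel carving stand, with its scroll out past the narrower saddle, and let go of it. Then take the black knob of the stand's sprung index plunger, pull it fully up so that the pin is clear of its hole, and keep it held there so that the stand can be swung round: finish while still holding the plunger up, with the neck still lying in its saddles. Do not move or knock over the other things on the bench.

Things in the scene. Friction and masses are not known exactly. Their poses are not given: they have to be found in the camera images.
- neck: Violin neck blank of pale maple, 265 mm long, 0.12 to 0.24 kg, loose, lying flat (fingerboard) face up on the cork pad. x runs along it to the scroll, z up. Origin below mid-shaft, level with its lowest points (undersides of heel and scroll; 4 mm above the bench at the start). Mass centre near x = 18 mm: grip it across the shaft near the middle.
- shaft (a point): Middle of the underside of the neck's straight shaft (neck x 0, z 26 mm), axes as the neck's. Shaft: x -65..65 mm, 20 mm thick, its flat top face 20 mm above this point; tapers from 32 mm wide at the heel end to 24 mm at the scroll end (28 mm in the middle). Heel block: x -97..-65, 35 mm wide, hangs to 26 mm below this point.
- scroll (a point): Centre of the neck's scroll (neck x 148, z 20 mm): 40 mm round, 42 mm wide over its eyes. Between shaft and scroll is the peg box, x 65..140 mm, 23 mm wide, sloping down.
- stand: Grey cast base of the swivel carving stand, bolted down: foot 176 mm across. Origin on the swivel axis at bench level; x along the line of the two saddles, wide to narrow, z up. On it a steel disc 206 mm across, top 36 mm up, carries a low wooden bridge (top 46 mm up, central nut 54 mm) and two saddle posts. On its -y side a bracket (x within 20, y -139..-73, top 66 mm up) holds the plunger.
- cradle (a point): On the swivel axis, level with the saddles' cork floors, 80 mm above the bench; turns with the disc; x to the narrower saddle. U-shaped saddles, 16 mm long, at x -42 (wide, 36 mm inside) and +42 mm (narrow, 29 mm inside), flared cheeks 14 mm high and 10 mm thick. The neck is home with shaft here, same x direction, heel hanging outside the wide saddle, about 15 mm of play each way along x.
- swivel (a joint): Angle of the stand's disc (rad), 0 as pinned. The pin locks it to about 0.01 rad; once the pin is out the disc turns by hand (0.12 Nm drag, 0.8 rad either way).
- plunger (a joint): How far the index plunger is pulled up (m): 0 = pin in its hole, 0.012 = fully up, against its stop. The pin sits 8 mm deep in its hole. The spring presses it down with 6 N at 0 rising to 12 N at 0.012, so it drops back when let go.
- knob: Round black knob of the index plunger, 29 mm across, axis vertical; goes straight up with the plunger. Origin on the axis, seated 66 mm above the bench (stand x 0, y -90 mm), level with the bracket's top. Straight sides 29 to 42 mm above the origin, domed top at 47 mm, neck 18 mm across below 21 mm; under it a steel nut 21 mm across and collar up to 15 mm.
- knob_grip (a point): Where to grip the knob: on its axis, 35 mm above the knob's origin (101 mm above the bench when seated).
- pad: Cork bench pad, 350 x 230 x 4 mm, fixed; origin at its centre on the bench.
- gouge: Gouge, 242 mm long with dark wooden handle, 25 mm thick, lying on the pad beside the neck: leave alone. Origin at the end of its handle by the brass ferrule, x to the blade.
- finger_plane: Small brass finger plane, 46 x 22 x 22 mm, on the pad: leave alone. Origin at the centre of its sole.
- spool_a: Wooden spool clamp standing on end, 38 mm across, 88 mm tall, on the pad: leave alone. Origin under its centre.
- spool_b: Second spool clamp of the same kind, standing near the stand: leave alone.
- varnish_jar: Amber glass jar with black cap, 56 mm across, 75 mm tall, near the stand: leave alone. Origin under its centre.
- fingerboard: Black ebony fingerboard, 270 x 42 x 10 mm, lying at the back of the bench: leave alone. Origin under its centre, x to its narrow end.
- glue_cup: White ceramic cup, 68 mm across, 70 mm tall, at the back of the bench: leave alone. Origin under its centre.

How it is judged:
On the way:
1. the neck lies in both saddles, flat face up, scroll past the narrow one, and is let go, the plunger still seated (x of shaft in the frame of cradle between -0.017 and 0.017 m and y of shaft in the frame of cradle between -0.006 and 0.006 m and z of shaft in the frame of cradle between -0.004 and 0.004 m and x of scroll in the frame of cradle above 0.12 m and angle between neck's own z axis and vertical below 0.08 rad and contact force between the fingers and neck below 0.1 N and value of joint plunger below 0.003 m), for 0.3 s.
At the end, for the whole second after the job is handed in: The fingers hold the knob with the plunger pulled at least 10 of its 12 mm up and keep it there; the neck rests in both saddles: shaft middle within 17 mm along, 6 mm across and 4 mm in height of the cradle point, flat face up within 0.08 rad, scroll beyond the narrow saddle, at rest (value of joint plunger above 0.01 m and contact force between the fingers and knob above 3 N and contact force between neck and knob below 0.5 N and x of shaft in the frame of cradle between -0.017 and 0.017 m and y of shaft in the frame of cradle between -0.006 and 0.006 m and z of shaft in the frame of cradle between -0.004 and 0.004 m and x of scroll in the frame of cradle above 0.12 m and angle between neck's own z axis and vertical below 0.08 rad and linear speed of neck below 0.02 m/s); the arm keeps its last pose, push and grip.
It fails at once if a thing that is not part of the job is moved by more than 20 mm (distance of any of gouge, finger_plane, spool_a, spool_b, varnish_jar, fingerboard, glue_cup from where it was at the start of the episode above 0.02 m).
It fails at once if a standing thing is knocked over (angle between any of spool_a, spool_b, varnish_jar, glue_cup's own z axis and vertical above 0.5 rad).
It also fails if it takes over 54 s, if anything falls off the work surface, if the arm or the gripper's body presses on something with over 40 N, if the wrist force passes 120 N, or if a joint passes its speed limit or range.

## Working session

There is one attempt and no reset: what is moved stays moved. The work goes in short steps, Python scripts to look and compute and a tool call to move; the robot and the scene stay as the last step left them, time stands still between calls to the robot, and variables do not carry over. Pictures are saved under pics/ and viewed, at most 10 in all, crops included, and the job is handed in when it is done.

Besides the shell and the picture viewer there is one more tool, called in YAML: its name, and indented under it one key for each argument. play_rows: Moves the arm, as the interface text tells. Its arguments: {"type":"object","properties":{"increments":{"type":"string"},"grip_force":{"type":"number"}},"required":["increments"]}

```bash
mkdir -p pics; cat > h.py <<'E'
import numpy as np, cv2
from cell import arm, vision, job, cut_out
def pts(p, m):
    r,c=np.nonzero(m&(p["z_map"]>0)); z=p["z_map"][r,c].astype(float)
    u=cv2.undistortPoints(np.stack([c,r],1).astype(float)[:,None],p["mtx"],np.array(p["distortion"]))[:,0]
    P=np.stack([u[:,0]*z,-u[:,1]*z,-z,np.ones_like(z)],1)@np.array(p["cam_to_world"]).T
    return P[:,:3]
def save(p,n): cv2.imwrite("pics/"+n,p["frame"][:,:,::-1])
E
python3 - <<'E'
from h import *
s=arm.observe(); print(s["position"],s["ee_rot"],s["clock"],arm.hold_point_z)
for n in("scene","side"):
    p=vision.get_image(n); save(p,n+"0.png"); print(n,np.round(p["cam_to_world"],2).tolist())
    for q in("neck","stand","knob","gouge","finger_plane","spool_a","varnish_jar","fingerboard","glue_cup"):
        for d in cut_out(q,p)[:2]:
            P=pts(p,d["mask"]); 
            if d["confidence"]>.3 and len(P): print(q,round(d["confidence"],2),d["point"],len(P),np.round(np.percentile(P,[3,50,97],axis=0),3).tolist())
E
```

```text
[ 6.24467250e-01 -6.95709079e-05  2.25932392e-01] [-2.22082849e+00 -2.22058512e+00  1.94200513e-03] 0.0 0.0188
scene [[-0.18, -0.63, 0.76, 1.49], [0.98, -0.12, 0.14, 0.15], [0.0, 0.77, 0.64, 0.87], [0.0, 0.0, 0.0, 1.0]]
neck 0.84 [220.9, 347.9] 979 [[0.435, 0.217, 0.013], [0.582, 0.236, 0.046], [0.694, 0.253, 0.052]]
neck 0.33 [249.1, 151.7] 889 [[0.724, -0.256, 0.002], [0.762, -0.226, 0.045], [0.787, -0.195, 0.07]]
stand 0.64 [185.6, 171.3] 3256 [[0.407, -0.346, 0.006], [0.519, -0.259, 0.036], [0.626, -0.169, 0.096]]
gouge 0.97 [213.9, 309.4] 467 [[0.45, 0.107, 0.009], [0.541, 0.132, 0.022], [0.671, 0.162, 0.027]]
gouge 0.7 [229.3, 341.0] 5792 [[0.374, 0.131, -0.0], [0.572, 0.22, 0.003], [0.707, 0.346, 0.007]]
finger_plane 0.35 [230.0, 339.5] 5936 [[0.372, 0.128, -0.0], [0.569, 0.219, 0.003], [0.707, 0.347, 0.007]]
spool_a 0.77 [171.9, 232.6] 190 [[0.362, -0.116, -0.0], [0.405, -0.096, 0.021], [0.414, -0.08, 0.062]]
spool_a 0.76 [242.3, 383.6] 426 [[0.611, 0.312, 0.004], [0.637, 0.327, 0.052], [0.646, 0.345, 0.081]]
varnish_jar 0.9 [195.9, 106.8] 568 [[0.568, -0.43, 0.007], [0.601, 
[... 579 characters left out ...]
92.9] 5692 [[0.395, -0.366, 0.017], [0.48, -0.286, 0.036], [0.605, -0.184, 0.093]]
knob 0.62 [239.1, 321.1] 136 [[0.56, -0.294, 0.094], [0.569, -0.283, 0.11], [0.585, -0.27, 0.115]]
gouge 0.57 [180.7, 213.3] 473 [[0.444, 0.099, 0.006], [0.511, 0.119, 0.022], [0.658, 0.154, 0.027]]
spool_a 0.87 [244.0, 215.8] 356 [[0.374, -0.12, 0.007], [0.388, -0.109, 0.056], [0.407, -0.09, 0.08]]
spool_a 0.69 [124.3, 206.6] 222 [[0.608, 0.305, 0.008], [0.622, 0.317, 0.054], [0.64, 0.333, 0.082]]
varnish_jar 0.96 [293.7, 359.5] 818 [[0.557, -0.442, -0.0], [0.572, -0.422, 0.057], [0.608, -0.393, 0.077]]
fingerboard 0.58 [169.6, 301.9] 721 [[0.752, -0.082, -0.001], [0.764, 0.021, 0.008], [0.788, 0.168, 0.012]]
```

View pics/scene0.png

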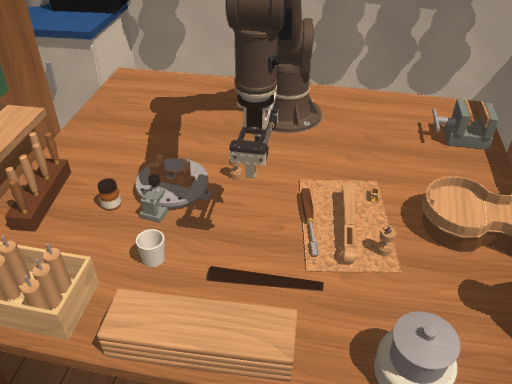

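View pics/side0.png

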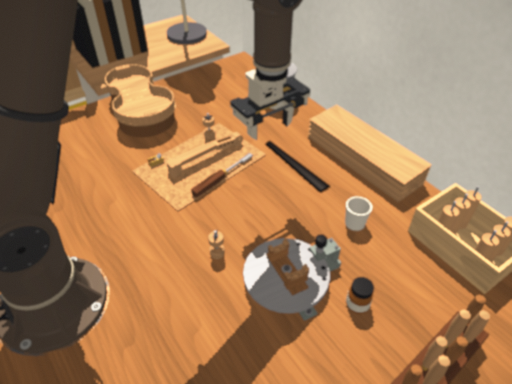

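The scene view shows the neck on the pad at about (347,222) with the gouge to its left. The stand is at (172,185) with its knob on the +x side, and the jar, cup and spool_b are around it. The side view agrees, with the knob at (321,241) and the saddles at about (288,265).

```bash
python3 - <<'E'
from h import *
from scipy.optimize import least_squares
for n in("scene","side"):
    p=vision.get_image(n)
    P=pts(p,np.ones((384,512),bool)); 
    N=pts(p,cut_out("neck",p)[0]["mask"])
    c=N[:,:2].mean(0); d=np.linalg.svd(N[:,:2]-c)[2][0]; d*=np.sign(d[0])
    t=(N[:,:2]-c)@d; e=(N[:,:2]-c)@[-d[1],d[0]]
    print(n,"neck c",c,"d",d)
    for a in np.arange(-.16,.17,.02):
        k=(t>a)&(t<a+.02)
        if k.sum()>3: print(round(a,2),(c+d*(a+.01)).round(3),np.percentile(N[k,2],[5,50,97]).round(3),np.percentile(e[k],[3,97]).round(3))
    S=P[(abs(P[:,0]-.5)<.16)&(abs(P[:,1]+.26)<.16)]
    D=S[(abs(S[:,2]-.036)<.0035)]
    # circle boundary: farthest per angle
    x=np.array([.5,-.265])
    for _ in range(4):
        v=D[:,:2]-x; a=np.arctan2(v[:,1],v[:,0]); r=np.hypot(*v.T); B=[]
        for k in np.arange(-np.pi,np.pi,.1):
            m=(a>=k)&(a<k+.1)&(r<.112)
            if m.any() and r[m].max()>.085: B.append(D[m][:,:2][np.argmax(r[m])])
        B=np.array(B); f=least_squares(lambda q:np.hypot(*(B-q[:2]).T)-q[2],[*x,.1],loss='soft_l1',f_scale=.002); x=f.x[:2]
    print("disc",f.x,len(B))
    K=S[(S[:,2]>.095)&(np.hypot(*(S[:,:2]-[.57,-.283]).T)<.035)]
    print("knob",len(K),np.percentile(K,[3,50,97],axis=0).round(3).tolist(), "top",K[K[:,2]>.108].mean(0))
    Q=S[(S[:,2]>.075)&(np.hypot(*(S[:,:2]-x).T)<.065)]
    print("saddle",len(Q),np.percentile(Q,[3,50,97],axis=0).round(3).tolist())
    dd=np.linalg.svd(Q[:,:2]-Q[:,:2].mean(0))[2][0]; print(dd,Q.mean(0))
E
```

```text
scene neck c [0.57530903 0.23591258] d [0.99872925 0.05039721]
-0.16 [0.425 0.228] [0.019 0.049 0.051] [-0.015  0.011]
-0.14 [0.445 0.229] [0.02  0.05  0.053] [-0.015  0.019]
-0.12 [0.465 0.23 ] [0.013 0.049 0.052] [-0.015  0.019]
-0.1 [0.485 0.231] [0.044 0.05  0.053] [-0.013  0.016]
-0.08 [0.505 0.232] [0.04  0.049 0.052] [-0.013  0.015]
-0.06 [0.525 0.233] [0.005 0.049 0.052] [-0.012  0.015]
-0.04 [0.545 0.234] [0.005 0.049 0.053] [-0.011  0.014]
-0.02 [0.565 0.235] [0.042 0.049 0.052] [-0.011  0.014]
-0.0 [0.585 0.236] [0.037 0.049 0.052] [-0.011  0.013]
0.02 [0.605 0.237] [0.031 0.046 0.049] [-0.01   0.013]
0.04 [0.625 0.238] [0.03  0.044 0.048] [-0.01   0.012]
0.06 [0.645 0.239] [0.029 0.041 0.045] [-0.01  0.01]
0.08 [0.665 0.24 ] [0.004 0.041 0.044] [-0.017  0.021]
0.1 [0.685 0.241] [0.018 0.033 0.043] [-0.015  0.016]
0.12 [0.705 0.242] [0.023 0.026 0.033] [-0.005  0.01 ]
disc [ 0.48779943 -0.26233301  0.10213224] 57
knob 95 [[0.567, -0.285, 0.096], [0.583, -0.272, 0.109], [0.59, -0.263, 0.115]] top [ 0.57814647 -0.27358512  0.1114614 ]
saddle 227 [[0.455, -0.312, 0.076], [0.4
[... 557 characters left out ...]

0.02 [0.573 0.226] [0.037 0.048 0.052] [-0.007  0.017]
0.04 [0.593 0.227] [0.026 0.046 0.05 ] [-0.006  0.014]
0.06 [0.613 0.227] [0.021 0.04  0.05 ] [-0.007  0.018]
0.08 [0.633 0.228] [0.019 0.041 0.046] [-0.007  0.015]
0.1 [0.653 0.229] [0.018 0.037 0.044] [-0.007  0.015]
0.12 [0.673 0.23 ] [0.014 0.036 0.045] [-0.016  0.016]
0.14 [0.693 0.231] [0.016 0.033 0.04 ] [-0.01   0.006]
disc [ 0.48527002 -0.267328    0.10221529] 61
knob 142 [[0.561, -0.293, 0.096], [0.57, -0.283, 0.11], [0.586, -0.269, 0.114]] top [ 0.57392312 -0.2807116   0.11146601]
saddle 393 [[0.453, -0.319, 0.076], [0.487, -0.301, 0.082], [0.514, -0.218, 0.095]]
[-0.1262624  -0.99199688] [ 0.48514748 -0.27197414  0.08415713]
```

play_rows:
  increments: "3.8 -1.6 0 0 1;3.8 -1.6 0 0 1;3.8 -1.6 0 0 1;3.8 -1.6 0 0 1;3.8 -1.6 0 0 1"

```text
clock: 1.62
position: [0.5441, 0.1915, 0.2269]
ee_rot: [2.222, 2.221, 0.001]
force: [1.1, 0.6, -0.6]
width: 0.999
gripper_force: 0.0
```

play_rows:
  increments: "3.8 -1.6 0 0 1;0 0 0 7 1;0 0 0 7 1;0 0 0 7 1;0 0 0 7 1"

```text
clock: 2.03
position: [0.5289, 0.2283, 0.2268]
ee_rot: [2.697, 1.611, 0.0]
force: [0.2, 0.5, -0.3]
width: 0.999
gripper_force: 0.0
```

play_rows:
  increments: "0 0 0 7 1;0 0 0 7 1;0 0 0 7 1;0 0 0 7 1;0 0 0 7 1"

```text
clock: 2.45
position: [0.529, 0.2281, 0.2268]
ee_rot: [-3.057, -0.724, -0.0]
force: [-0.1, 0.9, -0.1]
width: 1.0
gripper_force: 0.0
```

play_rows:
  increments: "0 0 0 7 1;0 0 0 7 1;0 0 0 7 1;0 0 0 3 1;0 0 0 0 1"

```text
clock: 2.87
position: [0.529, 0.2281, 0.2267]
ee_rot: [3.14, 0.078, 0.0]
force: [-0.0, -0.3, 0.6]
width: 1.003
gripper_force: 0.0
```

```bash
cat >> h.py <<'E'
from scipy.spatial.transform import Rotation as R
def st():
    s=arm.observe(); r=R.from_rotvec(s["ee_rot"]).as_matrix()
    print("t",round(s["clock"],2),"pos",np.round(s["position"],4),"yaw of tool y",round(np.degrees(np.arctan2(r[1,1],r[0,1])),2),"tz",r[:,2].round(3),"w",s["width"],"F",np.round(s["force"],1),"g",s["gripper_force"],"q7",round(s["joints"][6],2))
    return np.array(s["position"]),r
E
python3 - <<'E'
from h import *
st(); p=vision.get_image("wrist"); save(p,"w1.png")
N=pts(p,np.ones((384,512),bool))
k=(abs(N[:,2]-.05)<.006)&(abs(N[:,1]-.229)<.04)&(abs(N[:,0]-.53)<.12); N=N[k]
for a in np.arange(.42,.65,.02):
    m=(N[:,0]>a)&(N[:,0]<a+.02)
    if m.sum()>5: print(round(a+.01,2),m.sum(),np.percentile(N[m,1],[3,97]).round(4),np.median(N[m,2]).round(4))
d=cut_out("neck",p)
for x in d[:2]: print(x["confidence"],x["point"],np.percentile(pts(p,x["mask"]),[1,50,99],axis=0).round(3).tolist())
E
```

```text
t 2.87 pos [0.529  0.2281 0.2267] yaw of tool y -87.14 tz [ 0. -0. -1.] w 1.0025527239779206 F [-0.  -0.3  0.6] g 0.0 q7 -1.92
0.43 217 [0.212  0.2463] 0.0507
0.45 346 [0.2131 0.2468] 0.0508
0.47 327 [0.2152 0.2453] 0.0507
0.49 318 [0.2177 0.2454] 0.0507
0.51 323 [0.219  0.2461] 0.0507
0.53 332 [0.2202 0.2467] 0.0507
0.55 337 [0.2213 0.2463] 0.0507
0.57 327 [0.2236 0.2469] 0.0507
0.59 328 [0.2247 0.2469] 0.0497
0.61 325 [0.2257 0.2473] 0.0468
0.63 245 [0.2267 0.2479] 0.0451
0.65 20 [0.2288 0.2451] 0.0443
0.73 [135.7, 247.6] [[0.43, 0.214, 0.006], [0.57, 0.235, 0.05], [0.688, 0.256, 0.052]]
```

View pics/w1.png

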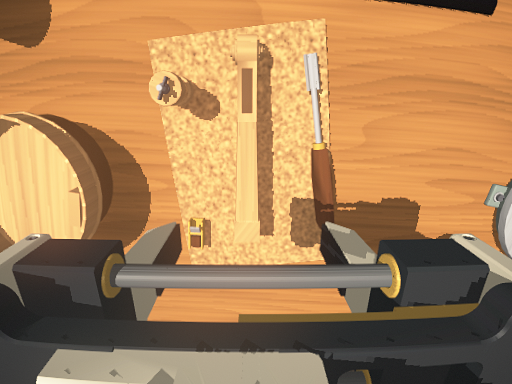

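The wrist view shows the neck upright in the picture at column 247, with the scroll at the top (row 45) and the heel at row 235. The gouge (320,150) and finger plane (196,232) are clear of the fingers.

play_rows:
  increments: "1 -0.55 3 0 1;0 0 4 0 1;0 0 4 0 1;0 0 4 0 1;0 0 3 0 1"

```text
clock: 3.38
position: [0.5376, 0.2336, 0.0439]
ee_rot: [3.14, 0.086, -0.003]
force: [0.2, 1.1, -0.0]
width: 1.002
gripper_force: 0.0
```

play_rows:
  increments: "0 0 1.5 0 1;0 0 0.6 0 1;0 0 0 0 1;0 0 0 0 -1;0 0 0 0 -1"
  grip_force: 30

```text
clock: 3.8
position: [0.5399, 0.2345, 0.0273]
ee_rot: [-3.139, -0.083, -0.004]
force: [0.5, 0.2, 0.2]
width: 0.904
gripper_force: 0.0
```

play_rows:
  increments: "0 0 0 0 -1;0 0 0 0 -1;0 0 0 0 -1;0 0 0 0 -1;0 0 0 0 -1"

```text
clock: 4.22
position: [0.5388, 0.2341, 0.026]
ee_rot: [-3.14, -0.082, -0.001]
force: [0.1, -1.1, 0.2]
width: 0.543
gripper_force: 0.0
```

play_rows:
  increments: "0 0 0 0 -1;0 0 0 0 -1;0 0 0 0 -1;0 0 0 0 -1;0 0 0 0 -1"

```text
clock: 4.63
position: [0.5387, 0.2339, 0.0257]
ee_rot: [3.14, 0.082, -0.0]
force: [0.2, 0.4, 0.3]
width: 0.291
gripper_force: 30.0
```

play_rows:
  increments: "0 0 0 0 -1;0 0 0 0 -1;0 0 0 0 -1;0 0 0 0 -1;0 0 0 0 -1"

```text
clock: 5.05
position: [0.5387, 0.2339, 0.0257]
ee_rot: [3.14, 0.082, -0.0]
force: [0.6, -1.0, -0.2]
width: 0.294
gripper_force: 30.0
```

play_rows:
  increments: "0 0 -0.5 0 -1;0 0 -1 0 -1;0 0 -1 0 -1;0 0 -0.5 0 -1;0 0 0 0 -1"

```text
clock: 5.47
position: [0.5399, 0.2345, 0.0577]
ee_rot: [-3.139, -0.082, -0.004]
force: [0.7, 1.5, -1.8]
width: 0.292
gripper_force: 30.0
```

play_rows:
  increments: "0 0 -2.8 0 -1;0 0 -2.8 0 -1;0 0 -2.8 0 -1;0 0 -2.8 0 -1;0 0 0 0 -1"

```text
clock: 5.88
position: [0.5416, 0.2351, 0.1734]
ee_rot: [-3.137, -0.082, -0.012]
force: [0.9, -0.1, -0.8]
width: 0.291
gripper_force: 30.0
```

play_rows:
  increments: "-0.3 2 0 0 -1;-0.6 3.8 0 0 -1;-0.6 3.8 0 0 -1;-0.6 3.8 0 0 -1;-0.6 3.8 0 0 -1"

```text
clock: 6.3
position: [0.5199, 0.0593, 0.1673]
ee_rot: [3.14, 0.083, -0.001]
force: [1.1, -0.7, -1.8]
width: 0.295
gripper_force: 30.0
```

play_rows:
  increments: "-0.6 3.8 0 0 -1;-0.6 3.8 0 0 -1;-0.6 3.8 0 0 -1;-0.6 3.8 0 0 -1;-0.6 3.8 0 0 -1"

```text
clock: 6.72
position: [0.4999, -0.1321, 0.1675]
ee_rot: [-3.14, -0.082, 0.0]
force: [0.3, 0.1, -1.8]
width: 0.294
gripper_force: 30.0
```

play_rows:
  increments: "-0.6 3.8 0 0 -1;-0.6 3.8 0 0 -1;-0.6 3.8 0 0 -1;-0.2 1 0 0 -1;0 0 0 -3 -1"

```text
clock: 7.13
position: [0.4855, -0.2601, 0.1674]
ee_rot: [3.136, 0.152, -0.001]
force: [1.1, 0.0, -1.6]
width: 0.292
gripper_force: 30.0
```

play_rows:
  increments: "0 0 0 -6 -1;0 0 0 -7 -1;0 0 0 -7 -1;0 0 0 -7 -1;0 0 0 -7 -1"

```text
clock: 7.55
position: [0.4869, -0.2551, 0.1672]
ee_rot: [-2.948, -1.083, 0.001]
force: [0.5, -0.3, -0.9]
width: 0.294
gripper_force: 30.0
```

play_rows:
  increments: "0 0 0 -7 -1;0 0 0 -7 -1;0 0 0 -7 -1;0 0 0 -7 -1;0 0 0 -7 -1"

```text
clock: 7.97
position: [0.487, -0.2551, 0.1672]
ee_rot: [-2.486, -1.92, 0.0]
force: [0.3, -1.1, -1.6]
width: 0.293
gripper_force: 30.0
```

play_rows:
  increments: "0 0 0 -5 -1;0 0 0 -2 -1;0 0 0 0 -1;0 0 0 0 -1;0 0 0 0 -1"

```text
clock: 8.38
position: [0.4871, -0.2552, 0.1675]
ee_rot: [-2.372, -2.059, 0.0]
force: [0.7, 0.0, -1.3]
width: 0.295
gripper_force: 30.0
```

```bash
python3 - <<'E'
from h import *
pos,r=st(); p=vision.get_image("wrist"); save(p,"w2.png")
N=pts(p,np.ones((384,512),bool)); np.save("w2.npy",N)
Y=r[:,1]; X=r[:,0]
t=(N-pos)@X; e=(N-pos)@Y; z=N[:,2]
k=(z>.165)&(abs(e)<.03)&(t>.015)
for a in np.arange(0.02,.2,.02):
    m=k&(t>a)&(t<a+.02)
    if m.sum()>5: print("neck",round(a+.01,2),m.sum(),np.percentile(e[m],[3,97]).round(4),np.median(z[m]).round(4))
for n in("side","scene"):
    p=vision.get_image(n); save(p,n+"2.png"); d=cut_out("neck",p)
    for x in d[:1]:
        N=pts(p,x["mask"]); t=(N-pos)@X; e=(N-pos)@Y; print(n,x["confidence"])
        for a in np.arange(-.12,.18,.02):
            m=(t>a)&(t<a+.02)
            if m.sum()>5: print(round(a+.01,2),m.sum(),np.percentile(e[m],[3,97]).round(4),np.percentile(N[m,2],[10,95]).round(4))
E
```

```text
t 8.38 pos [ 0.4871 -0.2552  0.1675] yaw of tool y -8.09 tz [-0.  0. -1.] w 0.29469868837617197 F [ 0.7  0.  -1.3] g 29.977489433367737 q7 0.27
neck 0.03 26571 [-0.0284  0.0281] 0.2677
neck 0.05 1805 [-0.0105  0.012 ] 0.1918
neck 0.07 1842 [-0.0099  0.0118] 0.1888
neck 0.09 1999 [-0.0097  0.012 ] 0.1866
neck 0.11 2111 [-0.0099  0.0119] 0.1842
neck 0.13 1995 [-0.0178  0.0203] 0.1829
side 0.92
-0.11 314 [-0.0169  0.0173] [0.152  0.1933]
-0.09 212 [-0.0171  0.0167] [0.1629 0.1936]
-0.07 136 [-0.0146  0.0149] [0.1864 0.1937]
-0.05 135 [-0.014   0.0449] [0.1802 0.1937]
-0.03 134 [-0.0133  0.0841] [0.1781 0.1936]
-0.01 76 [-0.0125  0.0799] [0.1844 0.1933]
0.11 31 [-0.0119  0.0006] [0.1695 0.1845]
0.13 104 [-0.0173  0.0092] [0.1673 0.187 ]
0.15 15 [-0.0118  0.0091] [0.1669 0.1835]
scene 0.79
-0.11 57 [-0.2718  0.0219] [0.1518 0.1918]
-0.09 118 [-0.1159  0.0212] [0.1454 0.1911]
-0.07 34 [-0.2175  0.0209] [0.0456 0.1773]
-0.01 6 [-0.2662 -0.1877] [-0.0037  0.0024]
0.01 56 [-0.2672  0.0162] [0.0007 0.1918]
0.03 73 [-0.2464  0.0166] [0.1758 0.1932]
0.05 88 [-0.2004  0.016 ] [0.1715 0.1937]
0.07 97 [-0.1828  0.0159] [0.1645 0.1903]
0.09 106 [-0.0085  0.0157] [0.1625 0.1875]
0.11 98 [-0.0078  0.0156] [0.1614 0.1851]
0.13 113 [-0.0074  0.0243] [0.1589 0.1858]
0.15 116 [-0.0085  0.0204] [0.1583 0.1844]
```

View pics/w2.png

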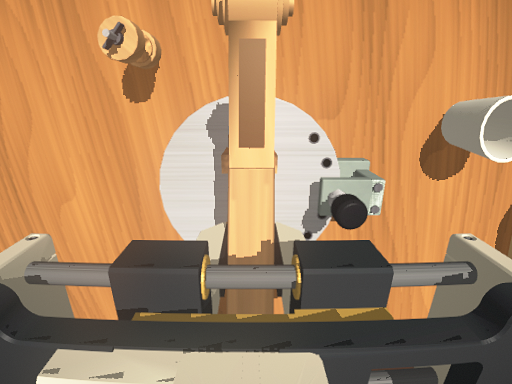

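The neck is level in the grip. The disc shows in the wrist view around (250,180) and the knob at (350,210). I'll measure the stand in the tool frame from the same cloud.

```bash
python3 - <<'E'
from h import *
from scipy.optimize import least_squares
pos,r=st(); N=np.load("w2.npy"); X,Y=r[:,0],r[:,1]
T=np.stack([(N-pos)@X,(N-pos)@Y],1); z=N[:,2]
D=T[abs(z-.036)<.003]; x=np.array([0,0.])
for _ in range(5):
    v=D-x; a=np.arctan2(v[:,1],v[:,0]); q=np.hypot(*v.T); B=[]
    for k in np.arange(-np.pi,np.pi,.05):
        m=(a>=k)&(a<k+.05)&(q<.108)
        if m.any() and q[m].max()>.095: B.append(D[m][np.argmax(q[m])])
    B=np.array(B); f=least_squares(lambda s:np.hypot(*(B-s[:2]).T)-s[2],[*x,.103],loss='soft_l1',f_scale=.001); x=f.x[:2]
print("disc centre tool xy",f.x.round(4),len(B))
k=(z>.1)&(z<.12)&(np.hypot(T[:,0],T[:,1]-.09)<.05); K=T[k]
print("knob",k.sum(),np.percentile(K,[1,50,99],axis=0).round(4).tolist(),z[k].max(),cv2.minEnclosingCircle(K.astype(np.float32)))
kc=np.array(cv2.minEnclosingCircle(K.astype(np.float32))[0]); d=kc-x; print("dist",np.hypot(*d),"stand turn rel tool (deg, tool z sense)",np.degrees(np.arctan2(-d[0],d[1])))
k=(z>.076)&(z<.1)&(abs(T[:,1]-x[1])<.05)&(abs(T[:,0]-x[0]-.042)<.03); K=T[k]
print("narrow saddle",k.sum(),np.percentile(K,[1,50,99],axis=0).round(4).tolist())
for s in(-1,1):
    m=k&(s*(T[:,1]-x[1])>0); 
    if m.sum(): print(s,m.sum(),np.percentile(T[m],[1,99],axis=0).round(4).tolist(),z[m].max())
E
```

```text
t 8.63 pos [ 0.4873 -0.2553  0.1677] yaw of tool y -8.02 tz [ 0. -0. -1.] w 0.29471273910872414 F [ 0.9  0.1 -1.6] g 29.977730087848613 q7 0.27
disc centre tool xy [-0.0087 -0.001   0.1018] 76
knob 889 [[-0.0215, 0.0744], [-0.0065, 0.0862], [0.0046, 0.1011]] 0.11484823867812058 ((-0.009617079049348831, 0.08847320824861526), 0.014986593276262283)
dist 0.0894290101229008 stand turn rel tool (deg, tool z sense) 0.5969249756743621
narrow saddle 221 [[0.0243, -0.0254], [0.0345, -0.021], [0.0403, 0.0236]]
-1 155 [[0.0243, -0.0254], [0.0402, -0.0192]] 0.09647747445867982
1 66 [[0.0244, 0.0208], [0.0404, 0.0236]] 0.09666418006855576
```

play_rows:
  increments: "0.1 -0.18 1 0 -1;0 0 2 0 -1;0 0 2 0 -1;0 0 1.5 0 -1;0 0 0.5 0 -1"

```text
clock: 9.05
position: [0.4839, -0.2533, 0.0949]
ee_rot: [-2.369, -2.059, 0.003]
force: [-0.5, 0.4, -2.2]
width: 0.294
gripper_force: 30.0
```

play_rows:
  increments: "0 0 0.3 0 -1;0 0 0.3 0 -1;0 0 0.3 0 -1;0 0 0.3 0 -1;0 0 0 0 -1"

```text
clock: 9.47
position: [0.4857, -0.2542, 0.0857]
ee_rot: [2.371, 2.061, 0.0]
force: [-0.5, -0.3, -1.9]
width: 0.294
gripper_force: 30.0
```

play_rows:
  increments: "0 0 0.3 0 -1;0 0 0.3 0 -1;0 0 0.2 0 -1;0 0 0.1 0 -1;0 0 0 0 -1"

```text
clock: 9.88
position: [0.4855, -0.2541, 0.0765]
ee_rot: [-2.371, -2.061, 0.0]
force: [0.1, -0.5, -0.9]
width: 0.293
gripper_force: 30.0
```

play_rows:
  increments: "0 0 0.1 0 -1;0 0 0.05 0 -1;0 0 0 0 -1;0 0 0 0 -1"

```text
clock: 10.22
position: [0.4857, -0.2542, 0.0756]
ee_rot: [2.371, 2.061, 0.0]
force: [-0.8, 0.2, 4.2]
width: 0.293
gripper_force: 30.0
```

```bash
python3 - <<'E'
from h import *
pos,r=st(); p=vision.get_image("wrist"); save(p,"w3.png")
N=pts(p,np.ones((384,512),bool)); X,Y=r[:,0],r[:,1]
T=np.stack([(N-pos)@X,(N-pos)@Y],1); z=N[:,2]
for a in np.arange(0.02,.16,.01):
    m=(abs(T[:,1])<.03)&(T[:,0]>a)&(T[:,0]<a+.01)&(z>.085)&(z<.105)
    if m.sum()>5: print(round(a,2),m.sum(),np.percentile(T[m,1],[3,97]).round(4),np.median(z[m]).round(4))
p=vision.get_image("side"); i=p["frame"][190:340,200:400]
cv2.imwrite("pics/side3.png",cv2.resize(i,None,fx=3.5,fy=3.5)[:,:,::-1])
E
```

```text
t 10.22 pos [ 0.4857 -0.2542  0.0756] yaw of tool y -8.01 tz [ 0. -0. -1.] w 0.2933477371119731 F [-0.8  0.2  4.2] g 29.984963521856116 q7 0.28
0.02 1241 [-0.022   0.0233] 0.1002
0.03 1626 [-0.0224  0.024 ] 0.0992
0.04 863 [-0.0106  0.0122] 0.1007
0.05 934 [-0.01    0.0116] 0.0984
0.06 910 [-0.0099  0.0119] 0.0975
0.07 920 [-0.0097  0.0118] 0.0964
0.08 991 [-0.0096  0.0121] 0.0953
0.09 1028 [-0.01   0.012] 0.0942
0.1 1043 [-0.0098  0.0119] 0.0932
0.11 1044 [-0.0097  0.0118] 0.0918
0.12 1398 [-0.0117  0.0147] 0.0922
0.13 69 [-0.0134  0.0169] 0.0888
```

View pics/side3.png

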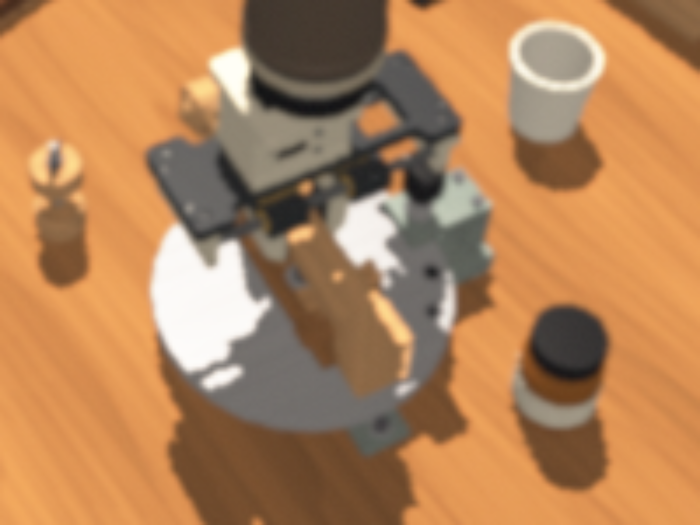

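The neck sits in the saddles, with 4 N of support felt. I'll release it and back up.

play_rows:
  increments: "0 0 0 0 0.5;0 0 0 0 0.5;0 0 0 0 0.5;0 0 0 0 0.5;0 0 0 0 0.5"

```text
clock: 10.73
position: [0.4856, -0.2541, 0.0751]
ee_rot: [-2.371, -2.061, 0.0]
force: [-0.6, -0.5, 0.9]
width: 0.605
gripper_force: 0.0
```

play_rows:
  increments: "0 0 0 0 0.5;0 0 0 0 0.5;0 0 -1 0 0.5;0 0 -2 0 0.5;0 0 -3 0 0.5"

```text
clock: 11.15
position: [0.4841, -0.2534, 0.1346]
ee_rot: [-2.368, -2.059, 0.003]
force: [0.4, 0.2, 0.5]
width: 0.753
gripper_force: 0.0
```

play_rows:
  increments: "0 0 -3 0 1;0 0 -3 0 1;0 0 -2 0 1;0 0 0 0 1;0 0 0 0 1"

```text
clock: 11.57
position: [0.4863, -0.2544, 0.2171]
ee_rot: [2.369, 2.059, 0.002]
force: [-0.1, -0.2, -1.5]
width: 0.992
gripper_force: 0.0
```

```bash
python3 - <<'E'
from h import *
pos,r=st(); p=vision.get_image("wrist"); save(p,"w4.png")
N=pts(p,np.ones((384,512),bool)); X,Y=r[:,0],r[:,1]
T=np.stack([(N-pos)@X,(N-pos)@Y],1); z=N[:,2]
for a in np.arange(-.06,.16,.02):
    m=(abs(T[:,1])<.019)&(T[:,0]>a)&(T[:,0]<a+.02)&(z>.083)&(z<.106)
    if m.sum()>5: print(round(a,2),m.sum(),np.percentile(T[m,1],[3,97]).round(4),np.median(z[m]).round(4))
k=(z>.1)&(z<.12)&(np.hypot(T[:,0],T[:,1]-.09)<.04); K=T[k]; c,rad=cv2.minEnclosingCircle(K.astype(np.float32))
print("knob",k.sum(),c,rad,z[k].max(),"world",(pos+X*c[0]+Y*c[1])[:2])
E
```

```text
t 11.57 pos [ 0.4863 -0.2544  0.2171] yaw of tool y -8.01 tz [ 0.003 -0.001 -1.   ] w 0.9920010909595959 F [-0.1 -0.2 -1.5] g 0.0 q7 0.27
-0.06 461 [-0.0185  0.0185] 0.1006
-0.04 435 [-0.0142  0.0132] 0.1007
-0.02 463 [-0.0139  0.0129] 0.1006
0.0 457 [-0.0126  0.0127] 0.1006
0.02 613 [-0.018  0.018] 0.1004
0.04 470 [-0.0111  0.0113] 0.1
0.06 479 [-0.0109  0.0112] 0.097
0.08 479 [-0.0108  0.011 ] 0.0947
0.1 501 [-0.0106  0.0119] 0.0925
0.12 739 [-0.0157  0.016 ] 0.093
0.14 294 [-0.0125  0.0137] 0.091
knob 630 (-0.010520643554627895, 0.08930473774671555) 0.014963583089411259 0.11494115230495061 world [ 0.57326103 -0.27730093]
```

View pics/w4.png

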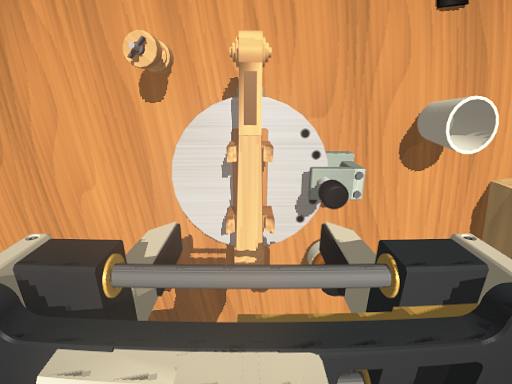

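The neck lies in both saddles, with the scroll at (250,45) past the narrow saddle. The top sits at 0.1005 m and it is centred. Next is the knob, at (333,193).

play_rows:
  increments: "-0.35 2.98 0 0 1;-0.35 2.98 0 0 1;-0.35 2.98 0 0 1;0 0 0 5 1;0 0 0 7 1"

```text
clock: 12.03
position: [0.5732, -0.2767, 0.2129]
ee_rot: [-2.574, -1.797, 0.003]
force: [-0.4, -0.5, -0.1]
width: 0.997
gripper_force: 0.0
```

play_rows:
  increments: "0 0 0 7 1;0 0 0 7 1;0 0 0 7 1;0 0 0 7 1;0 0 0 7 1"

```text
clock: 12.45
position: [0.5718, -0.2766, 0.2136]
ee_rot: [-2.998, -0.935, 0.004]
force: [-0.0, 0.2, -0.1]
width: 1.002
gripper_force: 0.0
```

play_rows:
  increments: "0 0 0 7 1;0 0 0 7 1;0 0 0 7 1;0 0 0 7 1;0 0 0 7 1"

```text
clock: 12.87
position: [0.5718, -0.2766, 0.2137]
ee_rot: [-3.141, 0.01, 0.004]
force: [0.7, -0.1, -1.2]
width: 1.001
gripper_force: 0.0
```

play_rows:
  increments: "0 0 0 7 1;0 0 0 1 1;0 0 0 0 1;0 0 0 0 1;0 0 0 0 1"

```text
clock: 13.28
position: [0.5724, -0.2769, 0.2148]
ee_rot: [-3.134, 0.215, 0.001]
force: [-0.5, 0.4, -0.2]
width: 1.001
gripper_force: 0.0
```

```bash
python3 - <<'E'
from h import *
pos,r=st(); X,Y=r[:,0],r[:,1]
print("to wrist-based knob",(np.array([.5733,-.2773])-pos[:2])@np.stack([X,Y],1)[:2])
E
```

```text
t 13.28 pos [ 0.5724 -0.2769  0.2148] yaw of tool y -97.84 tz [-0.001  0.    -1.   ] w 1.000705289209672 F [-0.5  0.4 -0.2] g 0.0 q7 -1.14
to wrist-based knob [0.00093853 0.00029995]
```

play_rows:
  increments: "0.09 0 3 0 1;0 0 3 0 1;0 0 3 0 1;0 0 2.5 0 1;0 0 1.2 0 1"

```text
clock: 13.7
position: [0.5718, -0.2761, 0.0849]
ee_rot: [-3.133, 0.216, 0.006]
force: [0.6, -0.9, -0.5]
width: 0.996
gripper_force: 0.0
```

play_rows:
  increments: "0 0 0.6 0 1;0 0 0 0 -1;0 0 0 0 -1;0 0 0 0 -1;0 0 0 0 -1"
  grip_force: 55

```text
clock: 14.12
position: [0.5745, -0.2776, 0.0838]
ee_rot: [3.133, -0.219, 0.004]
force: [-0.3, 0.3, -0.4]
width: 0.76
gripper_force: 0.0
```

play_rows:
  increments: "0 0 0 0 -1;0 0 0 0 -1;0 0 0 0 -1;0 0 0 0 -1;0 0 0 0 -1"

```text
clock: 14.53
position: [0.5736, -0.2771, 0.0823]
ee_rot: [3.134, -0.219, 0.0]
force: [-0.3, -0.4, 0.1]
width: 0.399
gripper_force: 0.0
```

play_rows:
  increments: "0 0 0 0 -1;0 0 0 0 -1;0 0 0 0 -1;0 0 0 0 -1;0 0 0 0 -1"

```text
clock: 14.95
position: [0.5735, -0.2773, 0.0822]
ee_rot: [3.134, -0.22, -0.0]
force: [-0.5, -0.7, -0.5]
width: 0.295
gripper_force: 55.0
```

play_rows:
  increments: "0 0 -0.2 0 -1;0 0 -0.3 0 -1;0 0 -0.3 0 -1;0 0 -0.2 0 -1;0 0 0 0 -1"

```text
clock: 15.37
position: [0.5735, -0.2772, 0.0922]
ee_rot: [3.134, -0.219, -0.0]
force: [2.9, -4.0, -12.0]
width: 0.293
gripper_force: 55.0
```

play_rows:
  increments: "0 0 -0.1 0 -1;0 0 -0.1 0 -1;0 0 0 0 -1;0 0 0 0 -1;0 0 0 0 -1"

```text
clock: 15.78
position: [0.5734, -0.2772, 0.0938]
ee_rot: [3.134, -0.219, -0.001]
force: [3.8, -3.8, -12.1]
width: 0.291
gripper_force: 55.0
```

```bash
python3 - <<'E'
from h import *
st()
for n in("side","scene"):
    p=vision.get_image(n)
    for q in("knob","neck"):
        for d in cut_out(q,p)[:1]:
            P=pts(p,d["mask"]); print(n,q,d["confidence"],d["point"],len(P),np.percentile(P,[3,50,97],axis=0).round(3).tolist() if len(P) else "")
    i=p["frame"][180:330,220:420] if n=="side" else p["frame"][120:270,80:280]
    cv2.imwrite(f"pics/{n}5.png",cv2.resize(i,None,fx=3.5,fy=3.5)[:,:,::-1])
E
```

```text
t 15.78 pos [ 0.5734 -0.2772  0.0938] yaw of tool y -98.01 tz [-0. -0. -1.] w 0.2911380201967368 F [  3.8  -3.8 -12.1] g 54.99680517241359 q7 -1.09
side neck 0.6 [259.3, 292.9] 1451 [[0.455, -0.366, 0.065], [0.483, -0.28, 0.098], [0.51, -0.122, 0.102]]
scene neck 0.85 [173.6, 207.5] 654 [[0.383, -0.214, -0.001], [0.508, -0.153, 0.086], [0.526, -0.103, 0.1]]
```

View pics/side5.png

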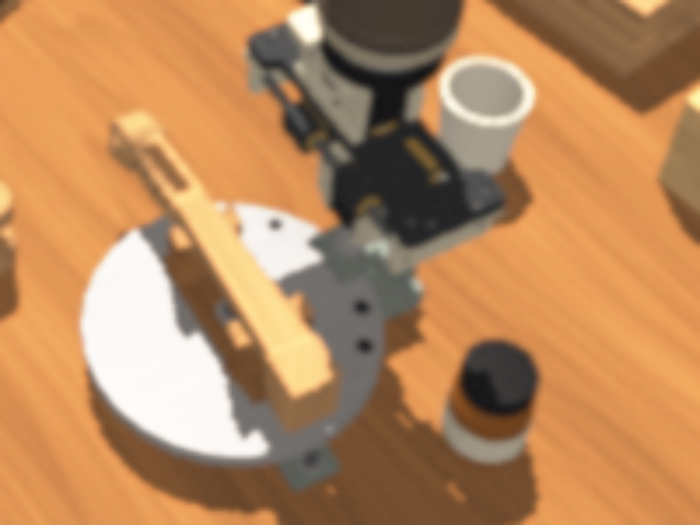

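View pics/scene5.png

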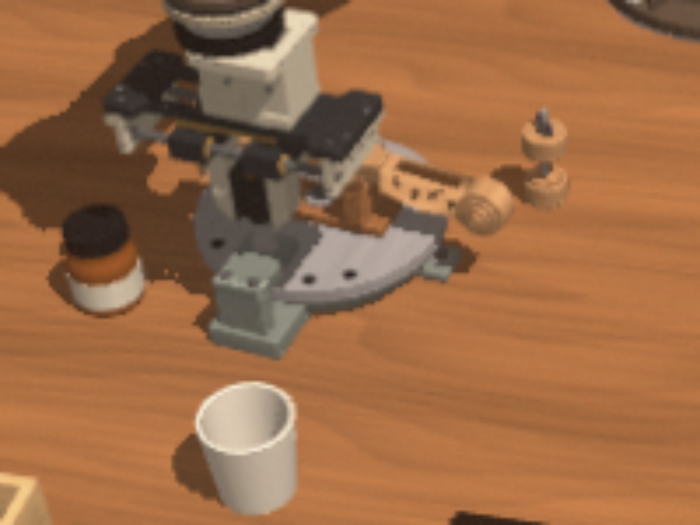

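The knob followed: the fingers rose 11.6 mm and the spring load is 12 N. I'll nudge it against the stop to confirm.

play_rows:
  increments: "0 0 -0.05 0 -1;0 0 -0.05 0 -1;0 0 0 0 -1;0 0 0 0 -1;0 0 0 0 -1"

```text
clock: 16.5
position: [0.5734, -0.2772, 0.0944]
ee_rot: [3.134, -0.219, -0.001]
force: [5.1, -5.0, -16.3]
width: 0.296
gripper_force: 55.0
```

play_rows:
  increments: "0 0 0 0 -1;0 0 0 0 -1;0 0 0 0 -1;0 0 0 0 -1;0 0 0 0 -1"

```text
clock: 16.92
position: [0.5734, -0.2772, 0.0944]
ee_rot: [3.134, -0.219, -0.001]
force: [4.0, -5.3, -16.3]
width: 0.296
gripper_force: 55.0
```

```bash
python3 - <<'E'
from h import *
p=vision.get_image("side"); P=pts(p,cut_out("neck",p)[0]["mask"]); print(np.percentile(P,[3,50,97],axis=0).round(3).tolist())
pos,r=st()
if abs(pos[2]-.0944)<.002: print(job.sign_off())
E
```

```text
[[0.456, -0.366, 0.064], [0.484, -0.278, 0.097], [0.511, -0.123, 0.102]]
t 17.02 pos [ 0.5734 -0.2772  0.0944] yaw of tool y -98.01 tz [-0.001 -0.    -1.   ] w 0.29686145409047093 F [  4.   -5.3 -17.4] g 54.99571611173451 q7 -1.09
the job is handed in; nothing more can be done
None
```

I handed the job in at 17 s: the neck is lying flat face up in both saddles, scroll past the narrow one, and the plunger is being held up against its stop; the sign-off gave no verdict.

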